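# Stow a plaster sample ball and hold the sprung keeper shut

### The arm

A 6-joint arm with a two-finger parallel gripper is mounted at the origin on the work surface. World frame = base frame: x ahead of the robot, y to its left, z up, the work surface at z = 0. Lengths are in m, angles in rad, forces in N, time in s.
With the tool pointing down it reaches from about 0.325 to 0.775 m from the base axis. Payload 5.5 kg.
Tool frame: the origin (TCP) lies midway between the tips of the shut fingers; the grasp point (between the pads) lies arm.grip_depth behind it (arm.grip_depth is the distance from the TCP to the grasp point, in m); z points along the fingers, y is the direction in which the jaws open and shut (so a half turn about z gives the same grasp; the last joint's range is limited). The gripper opens to 88 mm and grips with 3 to 60 N. Pads are 20 mm wide; open, the fingers measure 115 mm over their backs; the gripper's body (75 mm by 178 mm) begins 61 mm behind the grasp point.
Start: joints at [1.202, 0.091, 1.231, -0, 1.82, -0.057], TCP at [0.184, 0.571, 0.223] pointing down, gripper open.
Joint ranges: [-2.87, 2.87], [-0.86, 2.18], [0.17, 2.46], [-1.51, 4.65], [0.06, 2.69], [-2.65, 2.65]. Speed limits (rad/s): [2.57, 2.57, 3.01, 3.14, 3.14, 3.14].

### API

Orientations are given as a unit quaternion [x, y, z, w].
In Python, from workcell import arm gives the robot as it stands.
- The arm moves only by the tool arm_command, never from a script. Its argument "increments" is a list of rows, each a list of 3 entries, a list of its own where there are three numbers: the opening, from -1 (shut) to 1 (fully open), then the shift along the world's x, y, z in m, then the turn about the world's z in rad. A call has 1 to 20 rows; each row shifts and turns the pose as measured when the row begins; what a row does not reach is not made up. A row lasts 1/8 s, in which the tool goes at most 62.5 mm and 10.7 degrees, less where a joint would pass 70% of its speed; a pose out of reach is approached as far as the arm can. A call is refused whole if a number of a shift passes 0.0625 or a number of a turn 0.188, either way. A call with a gripper value outside its range is refused whole. The fingers move at their own pace and stop on an object; the grip force is fixed at half the most. Time passes only in rows, so rows that do not move let the fingers close. It gives the time, the measured TCP pose, the force and the opening at its end, in the units of the state.
- arm.get_obs(): the state, without advancing time (a new reading comes with each control period).
- arm.read_camera(name): name is "scene" or "top" or "wrist"; returns a dict with "image" (384x512x3 uint8, blue, green, red), "K" (3x3 intrinsics, pixels), "dist" ([k1, k2, p1, p2, k3] as OpenCV has them; the pictures are not rectified), "extrinsics" (4x4, takes a point from camera to world coordinates). Camera axes: x right, y up, looking along -z (the intrinsics and any distortion apply to the point x, -y, -z); pixel columns grow to the right and rows downward; lengths in m; the calibration is good to about 2 mm. A picture is of the moment at which its call begins. There is no depth.
- arm.finish_job(): hands the job in, once; it reports no verdict.
Trained networks look in the newest picture that a camera, given by its name, has taken for a name from the list of things; names that differ only in an ending like _2 or _b are one class to them, and where a whole thing is asked for, a point or a joint stands for the part that bears it (a point fixed in the world has none). Each returns a list of dicts, best first, with "score" (0 to 1); they miss things now and then, are a little off and sometimes report something else, mostly with a low value. They report only what shows in the picture. A call takes as long as a camera call. They do not tell look-alikes from the thing itself.
- arm.trace(camera, query): "pixels" (384x512 bool, what is visible of it) and "location" ([column, row] in pixels, amid what is visible of it).
- arm.tip_of(camera, query): "location" ([column, row] in pixels: a listed point, or the origin of a listed thing).
The state is a dict: "t": time; "joint_positions": joint angles; "joint_vel": joint speeds; "joint_efforts": joint torques, N m; "tcp_pos": TCP position; "eef_rot": TCP orientation; "contact_force": force on the tool from outside, world axes, zero at the start; "moment": the same for the moment, N m; "gripper_width": finger opening in m.
Only numpy, scipy, OpenCV 4.12 (cv2) and the standard library are available. Lean on these libraries where they do the work, as an engineer would, in place of code of your own. Each camera call takes 0.05 s, during which the arm holds its last target.

### The job

Lift the white plaster ball off its cork stand, lower it gently into the open grey bin (do not drop it in) and let go of it. Then push the red post of the sprung yellow keeper arm round against its spring, past the click, until the arm's black pad is over the middle of the bin, and finish while still holding it there: the arm springs back if let go. Leave the tape roll, the torch and the loupe where they are.

Things in the scene. Friction and masses are not known exactly. Their poses are not given: they have to be found in the camera images.
- ball_center (a point): Centre of the loose white plaster ball, 50 mm in diameter, about 60 to 130 g. It starts on a low cork ring stand (60 mm across, 10 mm high) on the table, to the left or right of the caddy, its centre about 29 mm above the table.
- caddy: Fixed caddy: plywood board 12 mm thick with a square grey bin, a pivot column and a pawl bracket. Origin on the table under the bin's centre, z up. Board spans x -120..100, y -180..95 mm. Bin walls 5 mm thick, along the caddy's x and y, inside 150 x 150 mm; three walls rise to 92 mm above the table, the +x wall to 62. Bracket 50 x 32 mm, 124 mm high, centred at x 62, y -140.
- bin_floor (a point): Centre of the bin's inner floor, 17 mm above the table; axes as the caddy's. A cork ring (60 mm across, hole 32 mm, 8 mm high) lies round this point as a seat: the ball seated in it has its centre 27 mm above this point.
- pivot (a point): On the keeper arm's vertical axis, above the round pivot column, 127 mm above the table (level of the arm's top), at x 0, y -140 mm of the caddy. Axes as the caddy's. A spring always pushes the arm back: about 2.5 N at its post at rest, 6 N when fully over. A sprung brass pawl beside the hub gives the click: up to 5 N more, then less; it does not hold the arm.
- keeper (a joint): Angle of the keeper arm, rad: 0 at rest (out to the caddy's -x, robot side), growing as it is pushed clockwise seen from above, over the bin; hard stop 1.25. Its direction from the pivot, anticlockwise from the caddy's x axis, is 2.77 - value: at 1.2 it points along the caddy's +y, pad over the bin's centre. The push stiffens from about 0.7 to 0.85 and eases to 1.0; past the click is above 1.05.
- post (a point): Middle of the keeper arm's upright red post: 20 mm in diameter, from 126 to 178 mm above the table (this point 152), 115 mm from the pivot axis. Its x axis points along the arm away from the pivot, z up. The flat yellow arm is 28 mm wide, its top 127 mm above the table, and ends 165 mm from the pivot in a black pad 44 mm square, underside 104 mm above the table.
- tape: Bystander: loose wooden-coloured tape roll lying flat, 90 mm outside, 24 mm high; origin at the centre of its underside.
- torch: Bystander: loose black torch standing on its head, 52 mm across at the foot, 135 mm high; origin at the centre of its underside.
- loupe: Bystander: loose dark round loupe standing on the table, 44 mm across, 42 mm high; origin at the centre of its underside.
Things that resemble listed ones, but are neither listed nor needed, are in the scene too. Leave any green or pink look-alike of the part that bears ball_center alone.

How it is judged:
On the way, in this order (a step that is already met when the one before it is completed fails the run):
1. the ball lies in the bin, let go and at rest (z of ball_center in the frame of bin_floor below 0.04 m and x of ball_center in the frame of bin_floor between -0.07 and 0.07 m and y of ball_center in the frame of bin_floor between -0.07 and 0.07 m and contact force between ball and the arm below 0.1 N and contact force between ball and the fingers below 0.1 N and linear speed of ball below 0.05 m/s), for 0.2 s.
2. the keeper arm is pushed past its click (value of joint keeper above 1.05 rad), for 0.2 s.
At the end, for the whole second after the job is handed in: The ball lies at rest on the bin's floor or seat, untouched, and the robot is still pressing the keeper arm (over 1.5 N) with the arm past its click (joint above 1.05 rad) through the last second; tape, torch and loupe within 30 mm of where they started (all of step 1 and value of joint keeper above 1.05 rad and (contact force between keeper and the fingers above 1.5 N or contact force between keeper and the arm above 1.5 N) and contact force between keeper and ball below 0.1 N and distance of each of tape, torch, loupe from where it was at the start of the episode below 0.03 m); the arm keeps its last pose, push and grip.
It fails at once if the ball is dropped or thrown into the bin (faster than 0.65 m/s below the rim, a fall of over 20 mm) (horizontal distance between ball_center and bin_floor below 0.075 m and z of ball_center in the frame of bin_floor below 0.08 m and linear speed of ball above 0.65 m/s).
It fails at once if the ball is pressed or struck hard on the caddy (over 30 N) (contact force between ball and caddy above 30 N).
It fails at once if a bystander is knocked over or pushed away (distance of any of tape, torch, loupe from where it was at the start of the episode above 0.03 m or angle between torch's own z axis and vertical above 0.5 rad).
It also fails if it takes over 58 s, if anything falls off the work surface, if the arm or the gripper's body presses on something with over 40 N, if the wrist force passes 120 N, or if a joint passes its speed limit or range.

## Working session

There is one attempt and no reset: what is moved stays moved. The work goes in short steps, Python scripts to look and compute and a tool call to move; the robot and the scene stay as the last step left them, time stands still between calls to the robot, and variables do not carry over. Pictures are saved under pics/ and viewed, and the job is handed in when it is done.

Besides the shell and the picture viewer there is one more tool, called after ">>>" in YAML: its name, and indented under it one key for each argument. arm_command: Moves the arm, as the interface text tells. Its arguments: {"type":"object","properties":{"increments":{"type":"array","items":{"type":"array"}}},"required":["increments"]}

```bash
ls; mkdir -p pics; cat > h.py <<'E'
import numpy as np, cv2
from workcell import arm
def ray(cam,px):
    K=np.array(cam["K"]);d=np.array(cam["dist"]);T=np.array(cam["extrinsics"])
    u=cv2.undistortPoints(np.array([[px]],float),K,d)[0,0]
    v=T[:3,:3]@np.array([u[0],-u[1],-1.0]); return T[:3,3],v/np.linalg.norm(v)
def atz(cam,px,z):
    o,v=ray(cam,px); return o+v*(z-o[2])/v[2]
def proj(cam,P):
    K=np.array(cam["K"]);d=np.array(cam["dist"]);T=np.linalg.inv(np.array(cam["extrinsics"]))
    P=np.atleast_2d(P); c=P@T[:3,:3].T+T[:3,3]; c=c*[1,-1,-1]
    return cv2.projectPoints(c.reshape(-1,1,3),np.zeros(3),np.zeros(3),K,d)[0][:,0]
def tri(c1,p1,c2,p2):
    o1,v1=ray(c1,p1);o2,v2=ray(c2,p2)
    A=np.stack([v1,-v2],1);s=np.linalg.lstsq(A,o2-o1,rcond=None)[0]
    a=o1+s[0]*v1;b=o2+s[1]*v2; return (a+b)/2,np.linalg.norm(a-b)
E
python3 - <<'E'
from h import *
np.set_printoptions(precision=3,suppress=True)
for n in ["scene","top","wrist"]:
    c=arm.read_camera(n); cv2.imwrite(f"pics/{n}0.png",c["image"])
    print(n,c["extrinsics"][:3,3])
    for q in ["ball_center","bin_floor","pivot","post","tape","torch","loupe","caddy"]:
        try:
            r=arm.tip_of(n,q); print(q,[(np.round(x["location"],1).tolist(),round(x["score"],2)) for x in r])
        except Exception as e: print(q,e)
o=arm.get_obs();print(o, arm.grip_depth)
E
```

```text
pics
scene [1.114 0.446 0.56 ]
ball_center [([383.0, 259.1], 0.89), ([406.2, 239.5], 0.74), ([434.1, 269.4], 0.69)]
bin_floor [([245.2, 235.0], 0.82), ([340.0, 295.0], 0.36)]
pivot [([209.3, 169.9], 0.83)]
post [([255.8, 151.7], 0.89)]
tape [([204.8, 163.8], 0.69)]
torch [([156.5, 202.0], 0.85)]
loupe [([340.8, 295.6], 0.92)]
caddy [([243.8, 240.0], 0.57)]
top [0.484 0.042 0.997]
ball_center [([124.9, 229.6], 0.84), ([154.0, 214.3], 0.73), ([150.5, 252.2], 0.6)]
bin_floor [([261.2, 172.7], 0.88), ([262.9, 176.2], 0.62)]
pivot [([317.5, 177.7], 0.82)]
post [([292.9, 212.8], 0.91), ([155.3, 219.2], 0.42), ([374.0, 240.4], 0.24)]
tape [([375.9, 238.0], 0.83)]
torch [([362.0, 161.4], 0.68), ([294.7, 215.8], 0.54)]
loupe [([173.8, 167.2], 0.59)]
caddy [([261.4, 176.0], 0.56)]
wrist [0.114 0.593 0.385]
ball_center [([149.6, 379.9], 0.92)]
bin_floor []
pivot []
post []
tape []
torch []
loupe []
caddy []
{'t': 1.35, 'joint_positions': array([ 1.202,  0.091,  1.231, -0.   ,  1.82 , -0.057]), 'joint_vel': array([-0.002,  0.001,  0.001,  0.001,  0.   , -0.   ]), 'joint_efforts': array([ -0.001, -44.62 , -40.65 ,   0.07 ,   0.02 ,   0.   ]), 'tcp_pos': array([0.184, 0.571, 0.223]), 'eef_rot': array([ 0.155,  0.988, -0.   ,  0.   ]), 'contact_force': array([-0.335, -0.011, -0.02 ]), 'moment': array([ 0.023,  0.001, -0.03 ]), 'gripper_width': 0.08779806268421914} 0.0187
```

View pics/scene0.png

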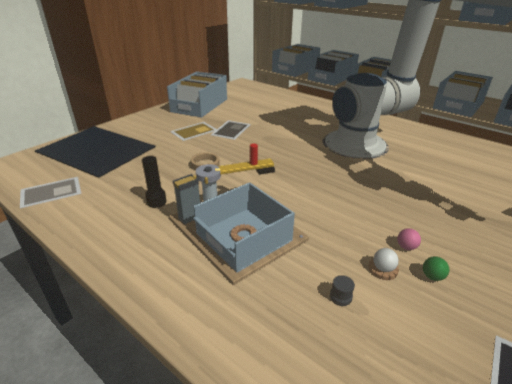

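View pics/top0.png

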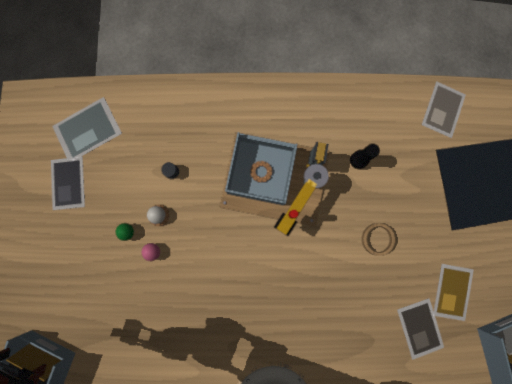

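View pics/wrist0.png

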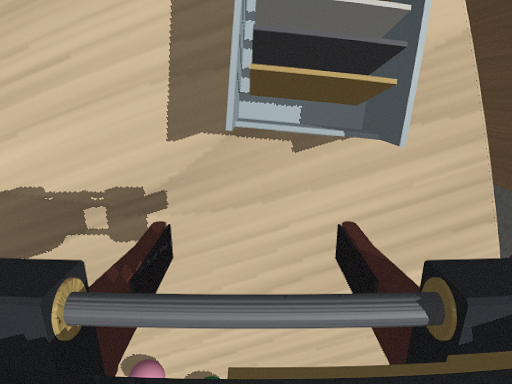

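```bash
python3 - <<'E'
from h import *
np.set_printoptions(precision=4,suppress=True)
C={}
for n in ["scene","top"]:
    C[n]=arm.read_camera(n)
    for i,r in enumerate(arm.trace(n,"ball_center")[:3]):
        m=r["pixels"]; ys,xs=np.nonzero(m); bgr=C[n]["image"][m].mean(0)
        print(n,r["location"],r["score"],m.sum(),bgr,[xs.min(),xs.max(),ys.min(),ys.max()])
top,sc=C["top"],C["scene"]
print("white",tri(sc,(386,259),top,(157,215)),atz(top,(157,215),.029),atz(sc,(386,259),.029))
print("pink",atz(top,(151,252),.025),"green",atz(top,(125,231),.025))
print("bin",tri(sc,(245.2,235),top,(261.2,172.7)),atz(top,(261.2,172.7),.017))
print("piv",tri(sc,(209.3,169.9),top,(317.5,177.7)),atz(top,(317.5,177.7),.127))
print("post",tri(sc,(255.8,151.7),top,(292.9,212.8)),atz(top,(292.9,212.8),.152))
for n,p,z in [("tape",(378,239),0.012),("torch",(362,161),0.0),("loupe",(171,171),.02)]: print(n,atz(top,p,z))
cv2.imwrite("pics/crop1.png",cv2.resize(sc["image"][220:310,310:460],None,fx=5,fy=5))
cv2.imwrite("pics/crop2.png",cv2.resize(top["image"][120:250,210:350],None,fx=4.5,fy=4.5))
E
```

```text
scene [433.7, 267.8] 0.89 531 [57.322  97.5574 61.0301] [np.int64(423), np.int64(449), np.int64(256), np.int64(280)]
scene [410.4, 238.4] 0.75 399 [107.7318  93.6892 147.5789] [np.int64(397), np.int64(420), np.int64(228), np.int64(249)]
scene [384.3, 259.8] 0.65 523 [142.5143 152.1415 153.805 ] [np.int64(373), np.int64(397), np.int64(247), np.int64(272)]
top [149.6, 250.3] 0.62 280 [ 80.2321  67.1536 119.2714] [np.int64(141), np.int64(159), np.int64(243), np.int64(260)]
top [154.4, 215.9] 0.52 252 [108.381  114.8095 119.2143] [np.int64(148), np.int64(165), np.int64(206), np.int64(223)]
top [123.2, 230.7] 0.51 234 [33.7564 72.5    25.7051] [np.int64(115), np.int64(132), np.int64(223), np.int64(239)]
white (array([0.5235, 0.32  , 0.0283]), np.float64(0.005896632494941636)) [0.5246 0.317  0.029 ] [0.5223 0.3226 0.029 ]
pink [0.4229 0.3331 0.025 ] green [0.4802 0.4079 0.025 ]
bin (array([0.6423, 0.0308, 0.0136]), np.float64(0.004340778746528325)) [0.643  0.0291 0.017 ]
piv (array([ 0.6117, -0.1089,  0.1235]), np.float64(0.0033214230768800882)) [ 0.6123 -0.1096  0.127 ]
post (array([ 0.5212, -0.0404,  0.1606]), np.float64(0.008141156758119562)) [ 0.524  -0.0446  0.152 ]
tape [ 0.456  -0.2975  0.012 ]
torch [ 0.6797 -0.2622  0.    ]
loupe [0.6486 0.2826 0.02  ]
```

View pics/crop1.png

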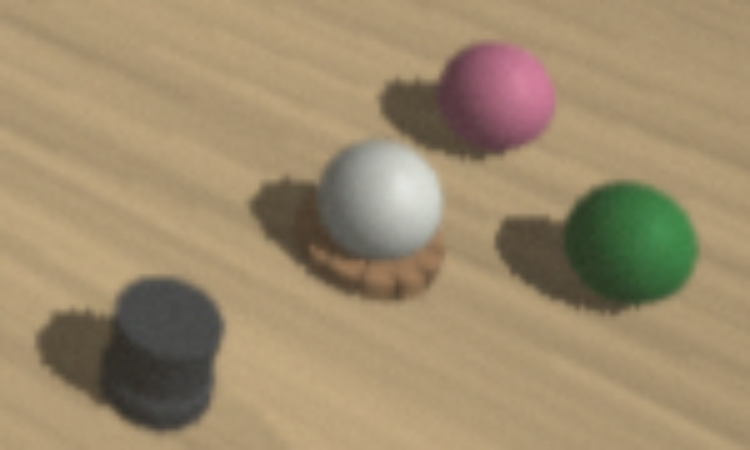

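View pics/crop2.png

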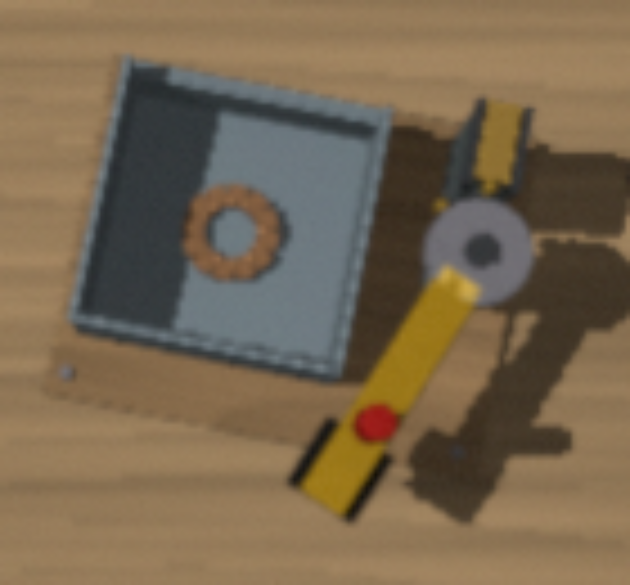

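```bash
python3 - <<'E'
from h import *
from scipy.optimize import least_squares
np.set_printoptions(precision=4,suppress=True)
top=arm.read_camera("top");sc=arm.read_camera("scene")
g=lambda x,y:(x/4.5+210,y/4.5+120)
obj=np.array([[80,80,92],[80,-80,92],[-80,-80,92],[-80,80,92],[0,0,25],[0,-140,127]])/1000
px=np.array([g(125,57),g(391,107),g(341,381),g(72,324),g(235,232),g(481,250)])
def W(p): 
    c,s=np.cos(p[2]),np.sin(p[2]); R=np.array([[c,-s,0],[s,c,0],[0,0,1]]); return obj@R.T+[p[0],p[1],0]
f=lambda p:(proj(top,W(p))-px).ravel()
r=least_squares(f,[.645,.03,-.2],loss="soft_l1"); print(r.x); print(f(r.x).reshape(-1,2)); print("scene px",proj(sc,W(r.x)))
b=lambda p:np.r_[(proj(top,[[p[0],p[1],.029]])-[157,214.7]).ravel(),(proj(sc,[[p[0],p[1],.029]])-[386.2,260]).ravel()*0.7]
q=least_squares(b,[.52,.32]);print("ball",q.x,q.fun)
x,y,t=r.x
pv=W(r.x)[5]; print("pivot",pv)
for a in [0,.2,.4,.6,.8,1.0,1.1,1.2]:
    d=t+2.77-a; print(a,round(d,3),pv[:2]+.115*np.array([np.cos(d),np.sin(d)]))
im=sc["image"].copy()
for u in proj(sc,W(r.x)): cv2.circle(im,tuple(np.int32(np.round(u))),2,(0,0,255),-1)
cv2.imwrite("pics/fit.png",cv2.resize(im[130:280,150:320],None,fx=4,fy=4))
E
```

```text
[ 0.6439  0.0286 -0.194 ]
[[-0.2563 -0.1572]
 [ 0.6621  0.0809]
 [ 0.717  -0.8377]
 [-0.6512  0.0527]
 [-0.8111  0.38  ]
 [ 0.2449  0.322 ]]
scene px [[235.456  242.4232]
 [192.6116 204.7664]
 [248.4349 180.8856]
 [293.8507 211.2198]
 [243.0665 231.1119]
 [207.0234 169.3735]]
ball [0.525  0.3205] [-1.2621  0.1308 -1.1613 -0.5196]
pivot [ 0.6169 -0.1088  0.127 ]
0 2.576 [ 0.5198 -0.0472]
0.2 2.376 [ 0.534  -0.0291]
0.4 2.176 [ 0.5515 -0.0142]
0.6 1.976 [ 0.5716 -0.0031]
0.8 1.776 [0.5935 0.0038]
1.0 1.576 [0.6163 0.0062]
1.1 1.476 [0.6278 0.0057]
1.2 1.376 [0.6392 0.004 ]
```

View pics/fit.png

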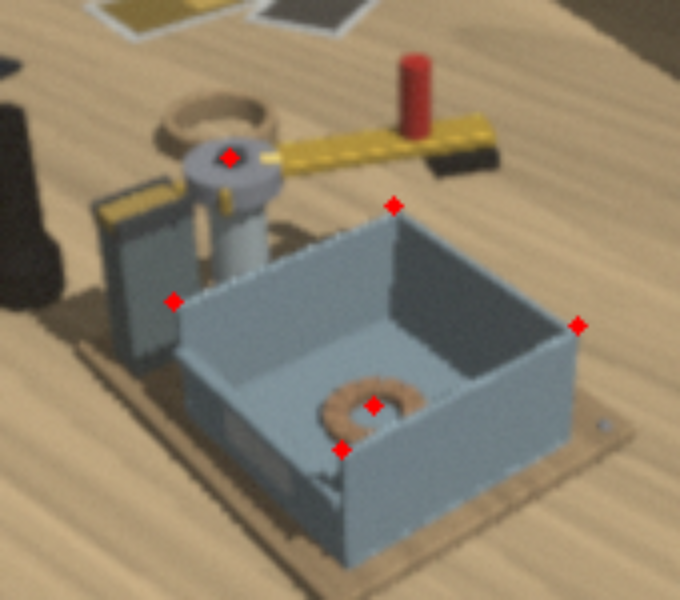

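>>> arm_command:
  increments:
    - [1,[0.034,-0.025,-0.008],-0.03]
    - [1,[0.034,-0.025,-0.008],-0.03]
    - [1,[0.034,-0.025,-0.008],-0.03]
    - [1,[0.034,-0.025,-0.008],-0.03]
    - [1,[0.034,-0.025,-0.008],-0.03]
    - [1,[0.034,-0.025,-0.008],-0.03]
    - [1,[0.034,-0.025,-0.008],-0.03]
    - [1,[0.034,-0.025,-0.008],-0.03]
    - [1,[0.034,-0.025,-0.008],-0.03]
    - [1,[0.034,-0.025,-0.008],-0.03]
    - [1,[0,0,0],0]

```text
t: 3.02
tcp_pos: [0.5328, 0.3122, 0.1401]
eef_rot: [0.305, 0.952, 0.001, 0.0]
contact_force: [-1.0, -0.1, -0.6]
gripper_width: 0.0878
```

```bash
python3 - <<'E'
from h import *
c=arm.read_camera("wrist");im=c["image"].copy()
for p in [[.525,.32,.029],[.525,.32,.010]]:
    u=proj(c,[p])[0];print(u);cv2.circle(im,tuple(np.int32(u)),3,(0,0,255),-1)
r=arm.trace("wrist","ball_center")
for x in r: m=x["pixels"];ys,xs=np.nonzero(m);print(x["score"],x["location"],xs.min(),xs.max(),ys.min(),ys.max(),im[m].mean(0), atz(c,((xs.min()+xs.max())/2,(ys.min()+ys.max())/2),.029))
cv2.imwrite("pics/w1.png",im); print(arm.get_obs()["tcp_pos"],arm.get_obs()["eef_rot"])
E
```

```text
[255.99445188 173.69471946]
[255.80691182 169.00080728]
0.78 [258.5, 174.8] 229 287 144 202 [161.71632726 167.64701679 173.82600929] [0.52549403 0.32172994 0.029     ]
0.77 [316.9, 63.7] 286 347 29 94 [ 60.62762293 107.52834325  48.13623552] [0.47888393 0.41098452 0.029     ]
[0.53122613 0.31441951 0.14134542] [3.03090695e-01 9.52959719e-01 1.92382560e-03 3.22438025e-04]
```

View pics/w1.png

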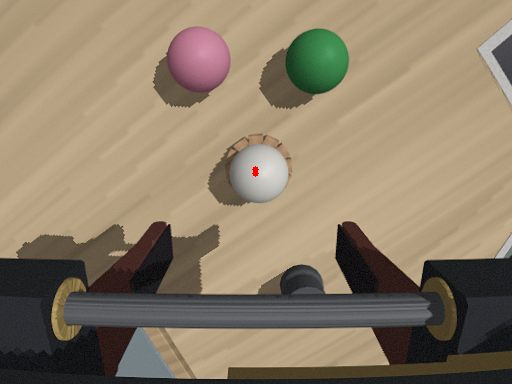

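>>> arm_command:
  increments:
    - [1,[-0.003,0.004,-0.02],0]
    - [1,[-0.003,0.003,-0.02],0]
    - [1,[0,0,-0.02],0]
    - [1,[0,0,-0.02],0]
    - [1,[0,0,-0.02],0]
    - [1,[0,0,0],0]

```text
t: 3.88
tcp_pos: [0.519, 0.3248, 0.0318]
eef_rot: [0.299, 0.954, 0.001, -0.002]
contact_force: [-1.5, 0.1, 0.7]
gripper_width: 0.0875
```

>>> arm_command:
  increments:
    - [1,[0.006,-0.003,-0.01],0]
    - [1,[0,0,-0.005],0]
    - [1,[0,0,0],0]

```text
t: 4.25
tcp_pos: [0.5258, 0.3221, 0.0168]
eef_rot: [0.299, 0.954, 0.001, -0.001]
contact_force: [-0.1, -0.3, 0.4]
gripper_width: 0.0879
```

>>> arm_command:
  increments:
    - [1,[0,-0.001,-0.003],0]
    - [-1,[0,0,0],0]
    - [-1,[0,0,0],0]
    - [-1,[0,0,0],0]
    - [-1,[0,0,0],0]
    - [-1,[0,0,0],0]
    - [-1,[0,0,0],0]

```text
t: 5.12
tcp_pos: [0.5268, 0.3216, 0.0155]
eef_rot: [0.299, 0.954, 0.002, 0.0]
contact_force: [0.9, 0.8, 0.1]
gripper_width: 0.0491
```

>>> arm_command:
  increments:
    - [-1,[0,0,0.02],0]
    - [-1,[0,0,0.03],0]
    - [-1,[0,0,0.03],0]
    - [-1,[0,0,0.03],0]
    - [-1,[0,0,0.03],0]
    - [-1,[0,0,0],0]

```text
t: 5.88
tcp_pos: [0.526, 0.3211, 0.1661]
eef_rot: [0.299, 0.954, 0.003, 0.001]
contact_force: [-0.5, 0.0, -1.8]
gripper_width: 0.0489
```

>>> arm_command:
  increments:
    - [-1,[0.012,-0.029,0],-0.1]
    - [-1,[0.012,-0.029,0],-0.12]
    - [-1,[0.012,-0.029,0],-0.12]
    - [-1,[0.012,-0.029,0],-0.12]
    - [-1,[0.012,-0.029,0],-0.12]
    - [-1,[0.012,-0.029,0],-0.12]
    - [-1,[0.012,-0.029,0],-0.12]
    - [-1,[0.012,-0.029,0],-0.12]
    - [-1,[0.012,-0.029,0],-0.12]
    - [-1,[0.012,-0.029,0],-0.1]
    - [-1,[0,0,0],0]
    - [-1,[0,0,0],0]

```text
t: 7.38
tcp_pos: [0.6422, 0.0216, 0.1501]
eef_rot: [0.784, 0.62, -0.004, -0.006]
contact_force: [-0.1, -0.2, -0.6]
gripper_width: 0.0489
```

```bash
python3 - <<'E'
from h import *
o=arm.get_obs();print(o["tcp_pos"],o["eef_rot"],o["gripper_width"])
c=arm.read_camera("scene");cv2.imwrite("pics/s2.png",cv2.resize(c["image"][80:290,130:330],None,fx=2.8,fy=2.8))
E
```

```text
[0.64223518 0.02155382 0.15012074] [ 0.78439205  0.62022377 -0.00447434 -0.00561954] 0.04892635192913132
```

View pics/s2.png

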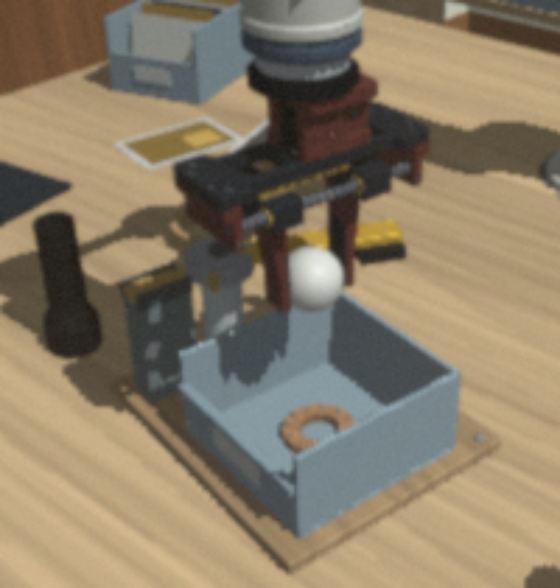

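>>> arm_command:
  increments:
    - [-1,[0.002,0.007,0],0.038]
    - [-1,[0,0,-0.02],0]
    - [-1,[0,0,-0.02],0]
    - [-1,[0,0,-0.02],0]
    - [-1,[0,0,0],0]

```text
t: 8.05
tcp_pos: [0.6423, 0.032, 0.0835]
eef_rot: [0.77, 0.638, -0.006, -0.007]
contact_force: [0.0, 0.0, -0.7]
gripper_width: 0.049
```

>>> arm_command:
  increments:
    - [-1,[0.001,-0.003,-0.015],0]
    - [-1,[0,0,-0.015],0]
    - [-1,[0,0,-0.01],0]
    - [-1,[0,0,0],0]

```text
t: 8.55
tcp_pos: [0.6435, 0.0284, 0.041]
eef_rot: [0.77, 0.638, -0.006, -0.007]
contact_force: [-0.3, 0.0, -1.0]
gripper_width: 0.0487
```

>>> arm_command:
  increments:
    - [-1,[0,0,-0.005],0]
    - [-1,[0,0,-0.003],0]
    - [-1,[0,0,0],0]

```text
t: 8.93
tcp_pos: [0.6443, 0.0284, 0.0338]
eef_rot: [0.77, 0.638, -0.005, -0.006]
contact_force: [-0.6, 0.2, -0.7]
gripper_width: 0.049
```

>>> arm_command:
  increments:
    - [-1,[0,0,-0.002],0]
    - [-1,[0,0,-0.001],0]
    - [-1,[0,0,0],0]

```text
t: 9.3
tcp_pos: [0.645, 0.0286, 0.0321]
eef_rot: [0.77, 0.638, -0.004, -0.005]
contact_force: [-0.9, -0.0, -1.1]
gripper_width: 0.0486
```

>>> arm_command:
  increments:
    - [-1,[-0.001,0,-0.0015],0]
    - [-1,[0,0,0],0]
    - [0.3,[0,0,0],0]
    - [0.5,[0,0,0],0]
    - [0.7,[0,0,0],0]
    - [0.7,[0,0,0],0]

```text
t: 10.05
tcp_pos: [0.6441, 0.0284, 0.0307]
eef_rot: [0.77, 0.638, -0.004, -0.005]
contact_force: [-0.6, -0.4, 0.0]
gripper_width: 0.0748
```

Released; now straight up.

>>> arm_command:
  increments:
    - [0.7,[0,0,0.01],0]
    - [0.7,[0,0,0.02],0]
    - [0.7,[0,0,0.04],0]
    - [0.7,[0,0,0.05],0]
    - [0.7,[0,0,0.05],0]
    - [0.7,[0,0,0.05],0]
    - [0.7,[0,0,0],0]

```text
t: 10.92
tcp_pos: [0.6422, 0.0285, 0.2677]
eef_rot: [0.77, 0.638, -0.001, -0.002]
contact_force: [0.0, 0.5, 0.4]
gripper_width: 0.0747
```

```bash
python3 - <<'E'
from h import *
o=arm.get_obs();print(o["tcp_pos"],o["eef_rot"],o["gripper_width"],o["joint_positions"])
c=arm.read_camera("scene");cv2.imwrite("pics/s3.png",cv2.resize(c["image"][80:290,130:330],None,fx=2.8,fy=2.8))
E
```

```text
[0.64219873 0.02848672 0.26770366] [ 7.70141770e-01  6.37868189e-01 -6.91263136e-04 -2.31300631e-03] 0.07474651756012776 [-0.01002375  0.22964265  0.99734896  0.00280865  1.918642    0.17826577]
```

View pics/s3.png

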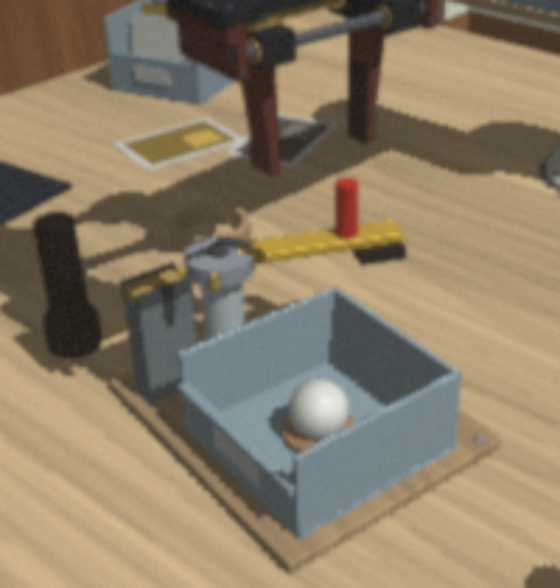

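>>> arm_command:
  increments:
    - [0,[-0.015,-0.009,0],0.15]
    - [0,[-0.015,-0.009,0],0.15]
    - [0,[-0.015,-0.009,0],0.15]
    - [0,[-0.015,-0.009,0],0.15]
    - [0,[-0.015,-0.009,0],0.15]
    - [0,[-0.015,-0.009,0],0.15]
    - [0,[-0.015,-0.009,0],0.15]
    - [0,[-0.015,-0.009,0],0.15]
    - [0,[0,0,0],0]

```text
t: 12.1
tcp_pos: [0.5134, -0.0449, 0.2517]
eef_rot: [0.257, 0.966, -0.01, -0.01]
contact_force: [0.3, 0.2, 0.2]
gripper_width: 0.0441
```

```bash
python3 - <<'E'
from h import *
o=arm.get_obs();print(o["tcp_pos"],o["eef_rot"],o["gripper_width"],o["joint_positions"])
e=o["eef_rot"];print("jaw",2*np.arctan2(e[1],e[0])-np.pi/2)
c=arm.read_camera("wrist");im=c["image"];P=[[.5205,-.0465,.178],[.5205,-.0465,.127]]
print(proj(c,P)); m=(im[...,2]>110)&(im[...,1]<60)&(im[...,0]<60)
m=(im[...,2].astype(int)>2.2*im[...,1])&(im[...,2]>90); ys,xs=np.nonzero(m);print(len(xs),xs.min(),xs.max(),ys.min(),ys.max())
for p in proj(c,P): cv2.circle(im,tuple(np.int32(p)),3,(255,0,0),-1)
cv2.imwrite("pics/w2.png",im)
E
```

```text
[ 0.51342549 -0.04491434  0.25174206] [ 0.25700509  0.9663116  -0.0099617  -0.00954135] 0.044078898891748534 [-0.14137538 -0.10758665  1.37690378 -0.01847955  1.89353256 -1.19795215]
jaw 1.0509018798522844
[[259.48964174 209.15472086]
 [259.898958   191.42455761]]
780 252 276 182 219
```

View pics/w2.png

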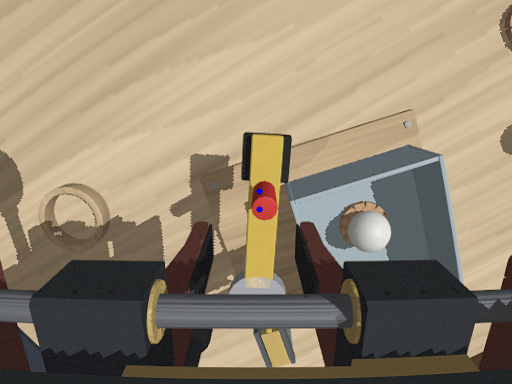

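>>> arm_command:
  increments:
    - [0,[0.009,0.002,-0.01],-0.04]
    - [0,[0,0,-0.015],0]
    - [0,[0,0,-0.015],0]
    - [0,[0,0,0],0]

```text
t: 12.65
tcp_pos: [0.5231, -0.0415, 0.2068]
eef_rot: [0.28, 0.96, -0.01, -0.012]
contact_force: [-0.2, 0.5, -0.1]
gripper_width: 0.0437
```

>>> arm_command:
  increments:
    - [0,[0,-0.001,-0.02],0]
    - [0,[0,0,-0.02],0]
    - [0,[0,0,-0.015],0]
    - [0,[0,0,-0.01],0]
    - [0,[0,0,0],0]

```text
t: 13.28
tcp_pos: [0.5231, -0.0424, 0.1398]
eef_rot: [0.28, 0.96, -0.01, -0.011]
contact_force: [0.5, 0.2, 0.1]
gripper_width: 0.0437
```

```bash
python3 - <<'E'
from h import *
o=arm.get_obs();print(o["tcp_pos"],o["contact_force"])
c=arm.read_camera("wrist");cv2.imwrite("pics/w3.png",c["image"])
E
```

```text
[ 0.5230734  -0.04241472  0.13978372] [0.50121069 0.17211967 0.0707262 ]
```

View pics/w3.png

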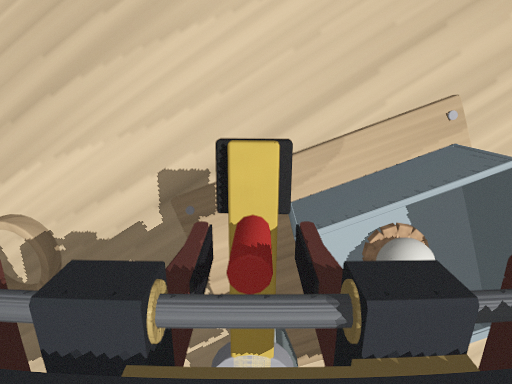

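>>> arm_command:
  increments:
    - [-0.4,[0,0,-0.003],0]
    - [-0.4,[0,0,0],0]
    - [-0.4,[0.007,0.009,0],-0.1]
    - [-0.4,[0.008,0.008,0],-0.1]
    - [-0.4,[0.009,0.0075,0],-0.1]
    - [-0.4,[0,0,0],0]

```text
t: 14.08
tcp_pos: [0.546, -0.019, 0.139]
eef_rot: [0.425, 0.905, -0.01, -0.013]
contact_force: [-2.7, -2.4, -0.6]
gripper_width: 0.0262
```

```bash
cat > st.py <<'E'
from h import *
np.set_printoptions(precision=4,suppress=True)
o=arm.get_obs();p=o["tcp_pos"];e=o["eef_rot"];pv=np.array([.617,-.109])
d=p[:2]-pv;a=np.arctan2(d[1],d[0]);jaw=2*np.arctan2(e[1],e[0])-np.pi/2
print(o["t"],p,"R",np.hypot(*d),"ang",a,"keeper~",2.576-a,"jaw err",jaw-(a-np.pi/2),"F",o["contact_force"],o["gripper_width"])
for k in range(1,6):
    b=a-.1*k; q=pv+.115*np.array([np.cos(b),np.sin(b)]); print(k,np.round(b,3),q-(p[:2] if k==1 else l)); l=q
E
python3 st.py
```

```text
14.075 [ 0.546 -0.019  0.139] R 0.11459886722740291 ang 2.238414711266061 keeper~ 0.3375852887339392 jaw err 0.025388941617006555 F [-2.7285 -2.3528 -0.5769] 0.026202636677159337
1 2.138 [0.0091 0.007 ]
2 2.038 [0.01   0.0057]
3 1.938 [0.0105 0.0047]
4 1.838 [0.0109 0.0036]
5 1.738 [0.0112 0.0025]
```

>>> arm_command:
  increments:
    - [-0.4,[0.009,0.007,0],-0.12]
    - [-0.4,[0.01,0.0057,0],-0.1]
    - [-0.4,[0.0105,0.0047,0],-0.1]
    - [-0.4,[0.011,0.0036,0],-0.1]
    - [-0.4,[0,0,0],0]

```text
t: 14.7
tcp_pos: [0.5829, 0.0008, 0.1389]
eef_rot: [0.605, 0.796, -0.01, -0.019]
contact_force: [-4.9, -1.9, 0.4]
gripper_width: 0.0266
```

```bash
python3 st.py
```

```text
14.7 [0.5829 0.0008 0.1389] R 0.1150187871212977 ang 1.872008961344629 keeper~ 0.7039910386553712 jaw err -0.029921222268167735 F [-4.853  -1.9204  0.4251] 0.02655644042301918
1 1.772 [0.0111 0.0028]
2 1.672 [0.0114 0.0017]
3 1.572 [0.0115 0.0006]
4 1.472 [ 0.0115 -0.0006]
5 1.372 [ 0.0114 -0.0017]
```

>>> arm_command:
  increments:
    - [-0.4,[0.0115,0.0028,0],-0.07]
    - [-0.4,[0.012,0.0017,0],-0.1]
    - [-0.4,[0.012,0.0006,0],-0.1]
    - [-0.4,[0,0,0],0]

```text
t: 15.2
tcp_pos: [0.613, 0.0062, 0.1388]
eef_rot: [0.704, 0.71, -0.01, -0.026]
contact_force: [-3.1, -0.0, -1.5]
gripper_width: 0.0265
```

```bash
python3 st.py
```

```text
15.2 [0.613  0.0062 0.1388] R 0.11529516044273282 ang 1.605721174976503 keeper~ 0.970278825023497 jaw err -0.025707180428914622 F [-3.0603 -0.0466 -1.546 ] 0.026468644260051112
1 1.506 [ 0.0115 -0.0005]
2 1.406 [ 0.0114 -0.0013]
3 1.306 [ 0.0112 -0.0025]
4 1.206 [ 0.0109 -0.0036]
5 1.106 [ 0.0105 -0.0046]
```

>>> arm_command:
  increments:
    - [-0.4,[0.0115,-0.0005,0],-0.08]
    - [-0.4,[0.0115,-0.0013,0],-0.1]
    - [-0.4,[0.005,-0.001,0],-0.05]
    - [-0.4,[0,0,0],0]

```text
t: 15.7
tcp_pos: [0.6364, 0.0048, 0.1388]
eef_rot: [0.776, 0.63, -0.009, -0.031]
contact_force: [-5.8, 2.3, 0.2]
gripper_width: 0.0263
```

```bash
python3 st.py; python3 - <<'E'
from h import *
for n in ["scene","top"]:
    c=arm.read_camera(n);r=arm.tip_of(n,"post");print(n,r)
    if n=="scene": cv2.imwrite("pics/s4.png",cv2.resize(c["image"][80:290,130:330],None,fx=2.8,fy=2.8))
    else: cv2.imwrite("pics/t4.png",cv2.resize(c["image"][90:260,190:400],None,fx=3.5,fy=3.5))
E
```

```text
15.7 [0.6364 0.0048 0.1388] R 0.11546868371689001 ang 1.402325067274046 keeper~ 1.1736749327259541 jaw err -0.03934317754564809 F [-5.8408  2.2617  0.2077] 0.02632545892340486
1 1.302 [ 0.0111 -0.003 ]
2 1.202 [ 0.0109 -0.0036]
3 1.102 [ 0.0105 -0.0047]
4 1.002 [ 0.01   -0.0057]
5 0.902 [ 0.0094 -0.0067]
scene [{'location': [237.9, 178.7], 'score': 0.6}]
top []
```

View pics/s4.png

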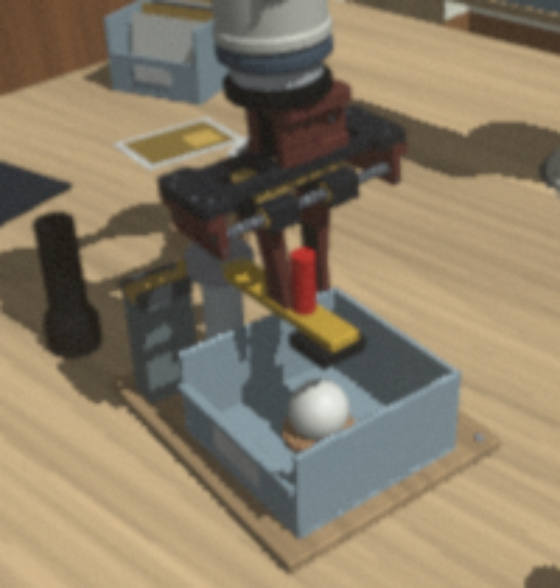

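View pics/t4.png

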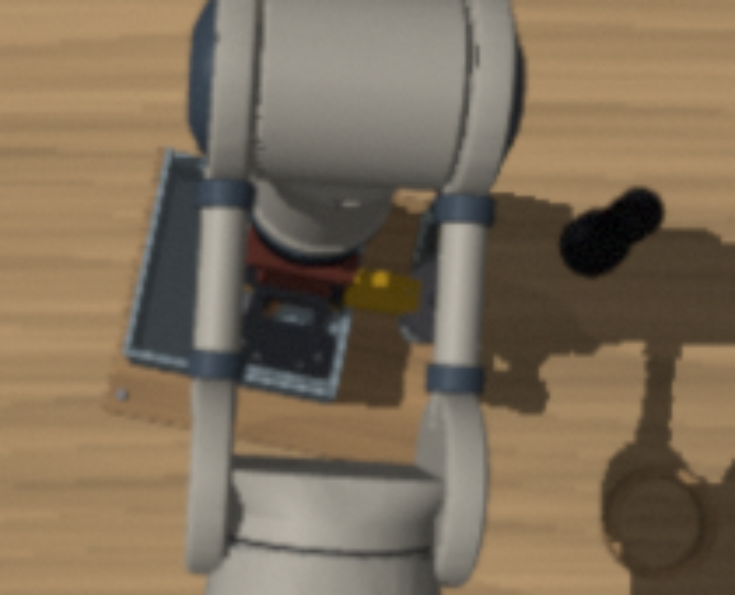

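```bash
python3 - <<'E'
from h import *
sc=arm.read_camera("scene");pv=np.array([.617,-.109])
im=sc["image"].copy()
for a in [1.0,1.05,1.1,1.15,1.2,1.25]:
    d=2.576-a; q=pv+.115*np.array([np.cos(d),np.sin(d)]); u=np.array([np.cos(d),np.sin(d)])
    print(a,proj(sc,[[*q,.178],[*q,.152],[*(pv+.165*u),.127]]).round(1).tolist())
cv2.imwrite("pics/s5.png",cv2.resize(im[155:225,190:280],None,fx=8,fy=8,interpolation=cv2.INTER_CUBIC))
E
python3 st.py|head -1
```

```text
1.0 [[242.7, 166.3], [242.9, 176.5], [260.4, 194.0]]
1.05 [[240.9, 167.3], [241.1, 177.5], [258.0, 195.7]]
1.1 [[239.0, 168.3], [239.2, 178.5], [255.4, 197.2]]
1.15 [[237.0, 169.2], [237.3, 179.5], [252.6, 198.7]]
1.2 [[234.9, 170.1], [235.2, 180.4], [249.6, 200.2]]
1.25 [[232.7, 170.9], [233.0, 181.3], [246.5, 201.6]]
15.95 [0.6361 0.0048 0.1388] R 0.11542722026567014 ang 1.404455056348552 keeper~ 1.171544943651448 jaw err -0.0409651011488632 F [-4.9836  1.668  -0.6314] 0.02618750546570969
```

View pics/s5.png

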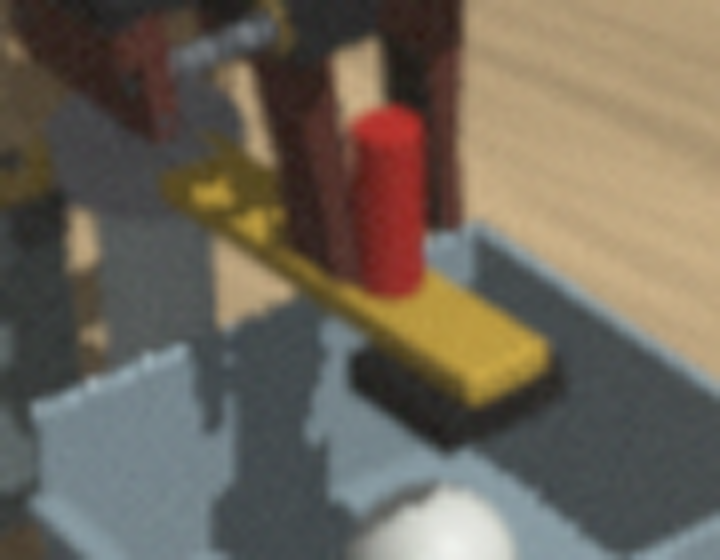

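```bash
python3 - <<'E'
from h import *
sc=arm.read_camera("scene")
print(atz(sc,(238.6,169.8),.178), atz(sc,(253.8,200),.127))
print(proj(sc,[[.617,-.109,.127],[.6361,.0048,.1388]]))
c=arm.read_camera("wrist");cv2.imwrite("pics/w5.png",c["image"])
E
```

```text
[0.63336424 0.00909789 0.178     ] [0.64267289 0.05921709 0.127     ]
[[206.93379407 169.36278381]
 [236.63277054 185.05315197]]
```

View pics/w5.png

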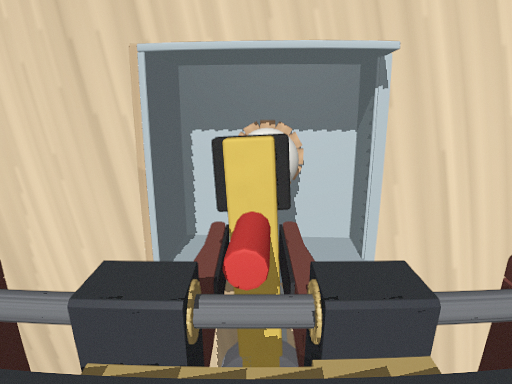

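>>> arm_command:
  increments:
    - [-0.4,[0.006,0.001,0],-0.02]
    - [-0.4,[0.005,0.001,0],-0.02]
    - [-0.4,[0,0,0],0]
    - [-0.4,[0,0,0],0]

```text
t: 16.55
tcp_pos: [0.6415, 0.0052, 0.1388]
eef_rot: [0.783, 0.621, -0.013, -0.033]
contact_force: [-7.4, 1.5, -0.5]
gripper_width: 0.0264
```

```bash
python3 st.py|head -1; python3 - <<'E'
from h import *
sc=arm.read_camera("scene")
c=arm.read_camera("wrist");a=c["image"]
b=cv2.resize(sc["image"][100:240,150:330],None,fx=2.2,fy=2.2)
H=384;b=cv2.resize(b,(int(b.shape[1]*.7),int(b.shape[0]*.7)));o=np.zeros((384,512+b.shape[1],3),np.uint8);o[:,:512]=a;o[:b.shape[0],512:]=b
cv2.imwrite("pics/f1.png",o)
E
python3 st.py|head -1
```

```text
16.55 [0.6415 0.0052 0.1388] R 0.11679055264334713 ang 1.3595075847980593 keeper~ 1.2164924152019407 jaw err -0.01939260142965149 F [-7.3963  1.5163 -0.4945] 0.026431598927236056
16.65 [0.6414 0.0052 0.1388] R 0.1168034763313482 ang 1.3602290415629124 keeper~ 1.2157709584370877 jaw err -0.020022022952046026 F [-5.8147  3.5286 -0.1617] 0.026225890426009986
```

View pics/f1.png

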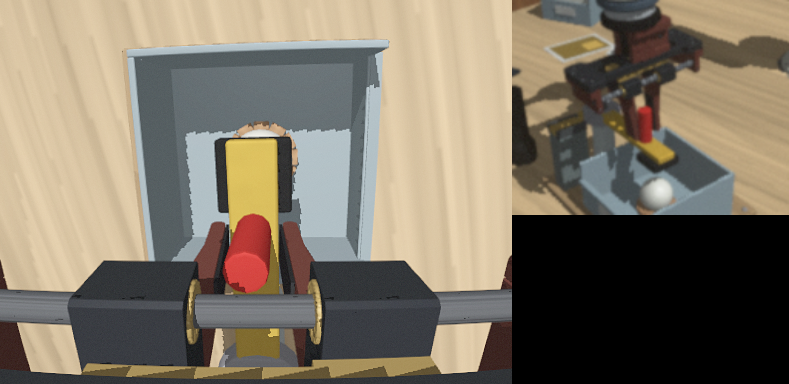

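```bash
python3 - <<'E'
from h import *
print(arm.finish_job()); o=arm.get_obs(); print(o["t"],o["tcp_pos"],o["contact_force"])
E
```

```text
the job is handed in; nothing more can be done
None
the job is handed in; nothing more can be done
```

I put the white ball in the bin and swung the keeper arm over it. I handed the job in at about 16.7 s with the gripper still holding the arm there; no verdict was reported.

- **Ball:** I lifted it off its cork stand, lowered it to within about 1 mm of the ring seat and let go. The next picture showed it resting in the ring. It was still there in the last pictures.
- **Keeper arm:** I placed the half-open fingers either side of the red post and pushed it round past the click. From the tool position the angle was about 1.2 rad. The pictures put the final angle nearer 1.18, so the two readings differ by a few hundredths of a rad. The pad covered the ball and the middle of the bin.
- **Push at the end:** The measured force was about 6.8 N, mostly against the push, which fits the spring at nearly full swing. The post sat about 4 mm off the centre of the finger pads, still well on them.
- **Bystanders:** I never moved near the tape roll, torch or loupe. I saw the torch standing in place late in the job, but I did not measure any of the three again at the end.

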